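# Pull out the saw's length stop until it locks

### The arm

A 6-joint arm with a two-finger parallel gripper is mounted at the origin on the work surface. World frame = base frame: x ahead of the robot, y to its left, z up, the work surface at z = 0. Lengths are in m, angles in rad, forces in N, time in s.
With the tool pointing down it reaches from about 0.4 to 0.825 m from the base axis. Payload 7 kg.
Tool frame: the origin (TCP) lies midway between the tips of the shut fingers; the grasp point (between the pads) lies 19 mm behind it (grip_point_offset is the distance from the TCP to the grasp point, in m); z points along the fingers, y is the line along which they close (so a half turn about z gives the same grasp; the last joint's range is limited). The gripper opens to 88 mm and grips with 3 to 60 N. Pads are 19 mm wide; open, the fingers measure 130 mm over their backs; the gripper's body (78 mm by 193 mm) begins 47 mm behind the grasp point.
Start: joints at [1.629, 0.359, 0.012, 0, -1.224, -0.288], TCP at [0.154, 0.657, 0.227] pointing down, gripper open.
Joint ranges: [-3.07, 3.07], [-1.43, 2.12], [-1.02, 1.25], [-3.03, 1.67], [-3.05, -0], [-3.03, 3.03]. Speed limits (rad/s): [2.39, 2.39, 3.01, 3.14, 3.14, 3.14].

### API

Orientations are given as [roll, pitch, yaw] about the fixed x, y, z axes, in that order (R = Rz(yaw) Ry(pitch) Rx(roll)).
In Python, from station import get_state, grab_frame, camera_params, job_done, grip_point_offset gives the robot as it stands.
- The arm moves only by the shell command python3 -m creep 'ROWS' [FORCE]. ROWS is JSON, a list that holds one entry, the list of rows, each a list of 7 numbers: the finger opening in cm, from 0 to 8.76, then the shift along the tool's x, y, z in cm, then the turn, a rotation vector about the tool's x, y, z in rad. In form: [[[fingers, tx, ty, tz, wx, wy, wz], ...]]. A call has 1 to 20 rows; each row is the pose to reach, as a shift and turn from the pose commanded when the call began, along the tool's axes at that moment; what a row does not reach only later rows make up. A row lasts 1/8 s, in which the tool goes at most 62.5 mm and 10.7 degrees, less where a joint would pass 70% of its speed; a pose out of reach is approached as far as the arm can. A call with a gripper value outside its range is refused whole. The fingers move at their own pace and stop on an object; FORCE is the grip in N (left out, the last holds). Time passes only in rows, so rows that repeat a pose let the fingers close. It gives the time, the measured TCP pose, the force, the opening and the grip force at its end, in the units of the state.
- get_state(): the state, without advancing time (a new reading comes with each control period).
- grab_frame(name): name is "side" or "top" or "wrist"; returns the picture (384x512x3 uint8, blue, green, red); there is no depth.
- camera_params(name): a dict with "vertical_fov" (degrees; the focal length in pixels is half the picture's height over the tangent of half this angle, whatever the lens; pixels are square), "cx", "cy" (the principal point, pixels), "view" (4x4, takes a point from world to camera coordinates). Camera axes: x right, y down, z forward; pixel columns grow to the right and rows downward; lengths in m; the calibration is good to about 2 mm. A picture is of the moment at which its call begins: read the wrist's pose just before it. camera_params takes no time and is no camera call; for the wrist camera it gives the pose at the moment of the call.
- job_done(): hands the job in; it is judged then, once.
The state is a dict: "t": time; "q": joint angles; "qd": joint speeds; "joint_efforts": joint torques, N m; "eef_pos": TCP position; "ee_rot": TCP orientation; "force": force on the tool from outside, world axes, zero at the start; "moment": the same for the moment, N m; "width": finger opening in m; "gripper_force": force on a finger pad.
Only numpy, scipy, OpenCV 4.12 (cv2) and the standard library are available. Lean on these libraries where they do the work, as an engineer would, in place of code of your own. Each camera call takes 0.05 s, during which the arm holds its last target. There are 200 camera calls.

### The job

Set the saw table up for long cuts: of the two telescoping arms bolted to it, take the one with the flat upright plate at its end and pull it straight out until its lock button clicks up through the hole in the outer tube, then let go. Leave the other arm, with the roller at its end, as far out as it is.

Things in the scene. Friction and masses are not known exactly. Their poses are not given: they have to be found in the camera images.
- stop_plate (a point): Upright dark steel plate on a bar sliding in a level grey metal tube fixed to the table. 10 mm thick along the pull, 44 wide, from 20 to 108 mm above the table. Tube 34 mm wide, top at 54 mm, mouth 45 mm or more behind the plate: its upper 45 mm is free to pinch. Point: middle of the top edge. x: level, straight out along the pull; y: along the width; z: up.
- stop_arm (a joint): How far the plate's bar is pulled out, m. 0: fully in; about 0.100: the lock button clicks out (it then stays between 0.097 and the end stop at 0.102). Slides with 4 to 6 N of friction and stays where it is left; once clicked it cannot go back in.
- stop_button (a joint): Lock button of the plate's arm: round steel pin 12 mm across with a domed top, on the bar. 0: pressed in, hidden under the tube's roof; 0.010 m: clicked out, 7 mm proud of the tube's top through a roof hole whose centre is 22 mm behind the mouth. It springs out by itself when the bar is far enough out.
- roller_top (a point): The other arm, to be left alone: same tube and bar, but a black rubber roller 40 mm across, 50 mm long, in a fork at its end. Point: top middle of the roller, 82 mm above the table; x points out along its slide. The two arms lie roughly side by side; either may be the nearer to the robot.
Mind the look-alikes: they are no part of the job. What is shaped like the part that bears stop_plate but blue or red is not meant.

How it is judged:
By the outcome, as a careful person would: the job done as asked, in the order asked, and still so for the second after the job is handed in, with the robot touching nothing.
It also fails if it takes over 29 s, if anything falls off the work surface, if the arm or the gripper's body presses on something with over 40 N, if the wrist force passes 120 N, or if a joint passes its speed limit or range.

## Working session

There is one attempt and no reset: what is moved stays moved. The work goes in short steps, Python scripts to look and compute and a shell command to move; the robot and the scene stay as the last step left them, time stands still between calls to the robot, and variables do not carry over. Pictures are saved under pics/ and viewed, at most 10 in all, crops included, and the job is handed in when it is done.

```bash
mkdir -p pics; cat > h.py <<'E'
import numpy as np,cv2,json
from station import *
def snap(n,f):
    p=camera_params(n); im=grab_frame(n); cv2.imwrite(f'pics/{f}.png',im); np.save(f'pics/{f}.npy',np.array([p['view']])); return im,p
def ray(p,u,v):
    V=np.array(p['view']);f=192/np.tan(np.radians(p['vertical_fov']/2))
    d=V[:3,:3].T@np.array([(u-p['cx'])/f,(v-p['cy'])/f,1]);return -V[:3,:3].T@V[:3,3],d
def plane(p,u,v,z):
    o,d=ray(p,u,v);return o+d*(z-o[2])/d[2]
def proj(p,X):
    V=np.array(p['view']);f=192/np.tan(np.radians(p['vertical_fov']/2));c=V[:3,:3]@X+V[:3,3]
    return c[:2]/c[2]*f+[p['cx'],p['cy']]
E
python3 - <<'E'
from h import *
for n in ('side','top'): 
    im,p=snap(n,n+'0'); print(n,p['vertical_fov'],np.round(p['view'],3).tolist())
s=get_state();print(s['t'],s['eef_pos'],s['ee_rot'],s['width'],grip_point_offset)
E
```

```text
side 50.53352272318826 [[-0.923, -0.384, 0.017, 0.499], [-0.299, 0.69, -0.66, 0.195], [0.241, -0.614, -0.751, 1.108], [0.0, 0.0, 0.0, 1.0]]
top 49.87417200846338 [[-0.011, -1.0, 0.019, 0.014], [-0.994, 0.009, -0.113, 0.569], [0.113, -0.02, -0.993, 1.094], [0.0, 0.0, 0.0, 1.0]]
0.1 [0.15367901 0.65681521 0.22569781] [ 3.14005973e+00 -1.60290663e-04 -2.29922826e-01] 0.08783226399733894 0.0188
```

View pics/top0.png

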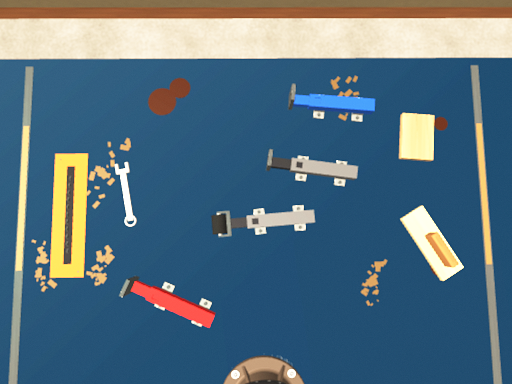

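View pics/side0.png

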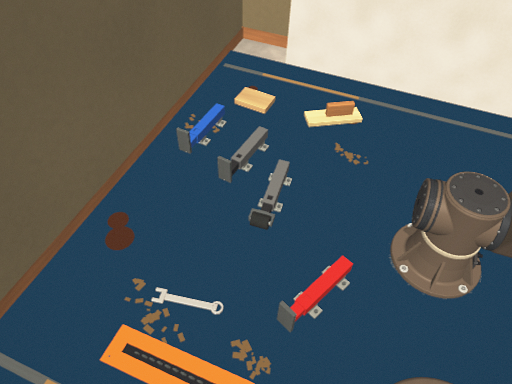

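The top view shows the grey plate arm with its plate at about (270,160) and its tube running right to (358,172). The roller arm is nearer the robot at (222,223). In the side view the plate is at about (225,168). I'll zoom in on both.

```bash
python3 - <<'E'
import cv2,numpy as np
a=cv2.imread('pics/top0.png')[140:200,255:365];b=cv2.imread('pics/side0.png')[120:190,210:280]
a=cv2.resize(a,None,fx=7,fy=7,interpolation=cv2.INTER_CUBIC)[:420,:770]
cv2.imwrite('pics/za.png',a)
b=cv2.resize(b,None,fx=8,fy=8,interpolation=cv2.INTER_CUBIC);cv2.imwrite('pics/zb.png',b)
E
```

```text
(no output)
```

View pics/za.png

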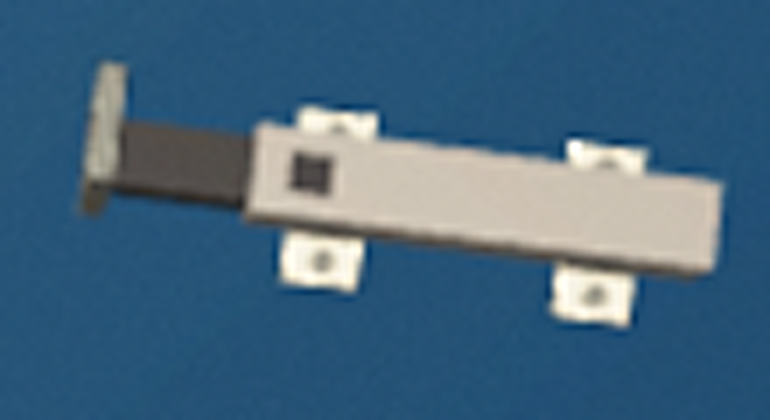

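View pics/zb.png

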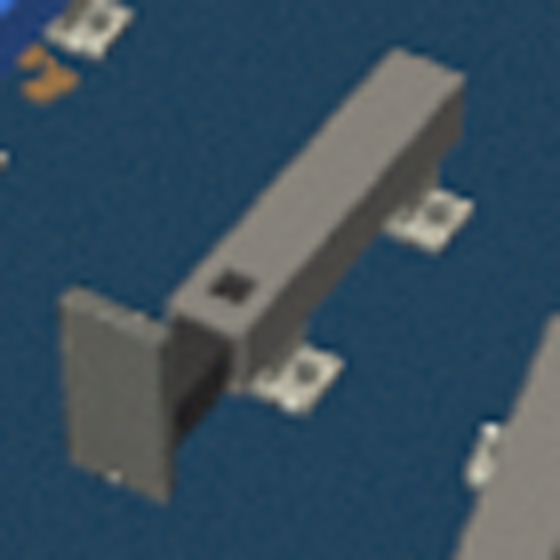

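The crops show the tube roof corners in the top crop at (258,124), (722,181), (712,272) and (246,216). The plate's top edge runs from about (112,64) to (100,183). In the side crop that edge runs from (70,290) to (168,333), and the roof hole is empty.

```bash
python3 - <<'E'
from h import *
pt=camera_params('top');ps=camera_params('side')
T=lambda u,v:(255+(u+.5)/7-.5,140+(v+.5)/7-.5); S=lambda u,v:(210+(u+.5)/8-.5,120+(v+.5)/8-.5)
c=[plane(pt,*T(*k),.054) for k in [(258,124),(722,181),(712,272),(246,216)]]
print(np.round(c,4)); m=(c[0]+c[3])/2; d=m-(c[1]+c[2])/2; yaw=np.arctan2(d[1],d[0]); print('top yaw',yaw,'len',np.linalg.norm(d),'mouth',m)
e=[plane(pt,*T(*k),.108) for k in [(112,64),(100,183)]];print('plate top',np.round(e,4),np.mean(e,0),np.linalg.norm(e[0]-e[1]))
c=[plane(ps,*S(*k),.054) for k in [(172,303),(240,335),(464,75),(400,48)]]
m2=(c[0]+c[1])/2;d2=m2-(c[2]+c[3])/2;print('side yaw',np.arctan2(d2[1],d2[0]),m2)
e2=[plane(ps,*S(*k),.108) for k in [(70,290),(168,333)]];print(np.round(e2,4),np.mean(e2,0),np.linalg.norm(e2[0]-e2[1]))
s=get_state();print(s['ee_rot'],s['eef_pos'])
E
```

```text
[[ 0.6433 -0.0817  0.054 ]
 [ 0.6197 -0.2606  0.054 ]
 [ 0.5843 -0.2554  0.054 ]
 [ 0.6075 -0.0764  0.054 ]]
top yaw 1.4407978495325133 len 0.1805101469504176 mouth [ 0.62542593 -0.07904204  0.054     ]
plate top [[ 0.6561 -0.0229  0.108 ]
 [ 0.612  -0.0179  0.108 ]] [ 0.63404043 -0.0203817   0.108     ] 0.04446381809606032
side yaw 1.4315003598845613 [ 0.62628661 -0.08246189  0.054     ]
[[ 0.6559 -0.0269  0.108 ]
 [ 0.6135 -0.021   0.108 ]] [ 0.63468477 -0.02394638  0.108     ] 0.042790155517197406
[ 3.14005973e+00 -1.60290663e-04 -2.29922826e-01] [0.15367901 0.65681521 0.22569781]
```

```bash
python3 -m creep '[[[6,1.5,1.4,0,0,0,0],[6,5,4.4,0,0,0,0],[6,9,8,0,0,0,0],[6,13.5,12,0,0,0,0],[6,18,16,0,0,0,0],[6,22.5,20,0,0,0,0],[6,27,24,0,0,0,0],[6,31.5,28,0,0,0,-0.02],[6,36,32,0,0,0,-0.04],[6,40.5,36,0.5,0,0,-0.06],[6,45,40,1,0,0,-0.08],[6,49.5,44,1.5,0,0,-0.096],[6,54,48,2,0,0,-0.096],[6,58,51.5,2.5,0,0,-0.096],[6,61,54,2.5,0,0,-0.096],[6,62.2,55.2,2.5,0,0,-0.096],[6,62.2,55.2,2.5,0,0,-0.096],[6,62.2,55.2,2.5,0,0,-0.096]]]'
python3 - <<'E'
from h import *
im,p=snap('wrist','w1')
s=get_state();print(s['t'],s['eef_pos'],s['ee_rot'],s['width'])
print(proj(p,np.array([.6343,-.0222,.108])))
E
```

```text
t: 2.35
eef_pos: [0.633, -0.0214, 0.2017]
ee_rot: [-3.141, 0.0, -0.133]
force: [-0.1, -0.9, 0.1]
width: 0.0598
gripper_force: 0.0
2.4 [ 0.63308298 -0.02112265  0.20186871] [-3.14132015e+00 -1.99570752e-04 -1.32827604e-01] 0.06028349981247067
[254.58011518 191.58493604]
```

View pics/w1.png

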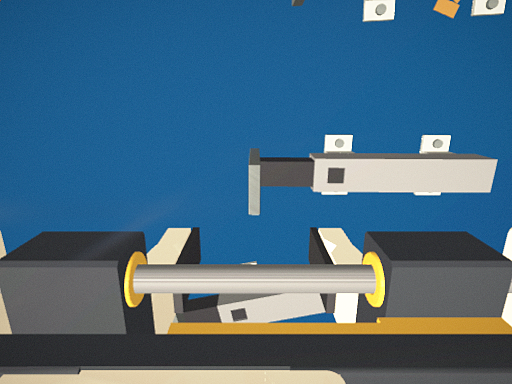

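The wrist view shows the plate's top edge centred at about (254,190), matching the prediction of (254.6,191.6). The tube roof corners are about (314,154), (496,159), (493,192) and (314,192).

```bash
python3 - <<'E'
from h import *
p=camera_params('wrist')
c=[plane(p,*k,.054) for k in [(314,154),(314,191.5),(493,192),(496,159)]]
m=(c[0]+c[1])/2;d=m-(c[2]+c[3])/2;print(np.arctan2(d[1],d[0]),m)
print(np.linalg.norm(c[0]-c[1]),np.linalg.norm(c[2]-c[3]))
print([plane(p,254,v,.108) for v in(165,190,214.5)])
im=cv2.imread('pics/w1.png').astype(int)
print(im[200,244:266].tolist())
g=im.sum(2)
for x in range(320,495,25): print(x,[y for y in range(148,200) if abs(g[y+1,x]-g[y-1,x])>120])
E
```

```text
1.4223775351913346 [ 0.62948638 -0.08132928  0.054     ]
0.038583822237487055 0.034360695145447887
[array([ 0.65695185, -0.02444685,  0.108     ]), array([ 0.63579773, -0.02160724,  0.108     ]), array([ 0.61406735, -0.01869027,  0.108     ])]
[[156, 104, 35], [153, 99, 32], [155, 104, 33], [145, 91, 21], [145, 133, 113], [181, 202, 205], [176, 189, 186], [174, 191, 186], [173, 183, 183], [175, 186, 182], [172, 186, 184], [170, 183, 179], [172, 186, 182], [173, 185, 185], [175, 187, 189], [156, 164, 169], [124, 88, 38], [159, 101, 28], [154, 101, 26], [155, 103, 35], [150, 99, 30], [153, 102, 31]]
320 [157, 158, 159, 191, 192, 193]
345 [150, 151, 152, 158, 159, 193, 194, 195]
370 [158, 159, 191, 192]
395 [158, 159, 191, 192, 193]
420 [150, 151, 152, 153, 154, 158, 159, 192, 194, 195, 196]
445 [151, 152, 158, 159, 160, 191, 192, 193]
470 [158, 159, 160, 191, 192, 193]
```

```bash
python3 -m creep '[[[6,0.2,0,2,0,0,0],[6,0.2,0,5,0,0,0],[6,0.2,0,8,0,0,0],[6,0.2,0,11,0,0,0],[6,0.2,0,12.7,0,0,0],[6,0.2,0,13.3,0,0,0],[6,0.2,0,13.3,0,0,0],[3,0.2,0,13.3,0,0,0],[1.5,0.2,0,13.3,0,0,0],[0,0.2,0,13.3,0,0,0],[0,0.2,0,13.3,0,0,0],[0,0.2,0,13.3,0,0,0],[0,0.2,0,13.3,0,0,0]]]' 30; python3 -c "
from h import *
s=get_state();print(s['eef_pos'],s['ee_rot'],s['width'],s['gripper_force'],s['force'],s['moment'])"
```

```text
t: 4.03
eef_pos: [0.6357, -0.022, 0.0686]
ee_rot: [-3.141, -0.0, -0.134]
force: [-0.6, 1.0, 1.9]
width: 0.0097
gripper_force: 30.0
[ 0.63569277 -0.02203038  0.06858304] [-3.14132281e+00 -6.43291937e-05 -1.33980096e-01] 0.00974641510487148 29.993447363376617 [-0.5760903   1.0494684   1.90820652] [ 0.3926685   0.07918942 -0.18847468]
```

```bash
python3 -m creep '[[[0,0,-0.4,0,0,0,0],[0,0,-1.2,0,0,0,0],[0,0,-2.1,0,0,0,0],[0,0,-3,0,0,0,0],[0,0,-3.9,0,0,0,0],[0,0,-4.8,0,0,0,0],[0,0,-5.7,0,0,0,0],[0,0,-6.5,0,0,0,0],[0,0,-7.2,0,0,0,0],[0,0,-7.6,0,0,0,0],[0,0,-7.8,0,0,0,0],[0,0,-7.8,0,0,0,0]]]'; python3 - <<'E'
from h import *
im,p=snap('top','t2')
s=get_state();print(s['eef_pos'],s['force'],s['width'])
im,p=snap('side','s2')
h=im[110:190,190:280];cv2.imwrite('pics/z2.png',cv2.resize(h,None,fx=6,fy=6,interpolation=cv2.INTER_CUBIC))
E
```

```text
t: 5.52
eef_pos: [0.6463, 0.0546, 0.0686]
ee_rot: [3.141, -0.0, -0.134]
force: [2.5, -2.8, -0.2]
width: 0.0101
gripper_force: 30.0
[0.64627249 0.05464596 0.06853632] [ 1.55205871 -3.86708064 -0.97704223] 0.009835511922914557
```

View pics/z2.png

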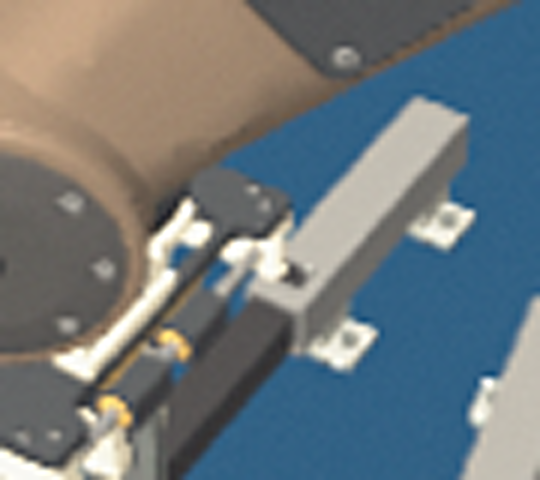

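The bar has moved out about 77 mm and the roof hole at (295,270) in the crop is still dark, so the button isn't out. I'll keep pulling in small steps.

```bash
python3 -m creep '[[[0,0,-0.4,0,0,0,0],[0,0,-0.8,0,0,0,0],[0,0,-1.1,0,0,0,0],[0,0,-1.3,0,0,0,0],[0,0,-1.4,0,0,0,0],[0,0,-1.4,0,0,0,0]]]'; python3 -m creep '[[[0,0,-0.1,0,0,0,0],[0,0,-0.2,0,0,0,0],[0,0,-0.2,0,0,0,0]]]';python3 -m creep '[[[0,0,-0.1,0,0,0,0],[0,0,-0.2,0,0,0,0],[0,0,-0.2,0,0,0,0]]]'
```

```text
t: 6.38
eef_pos: [0.6483, 0.069, 0.0686]
ee_rot: [3.142, -0.0, -0.134]
force: [3.5, -4.0, -0.5]
width: 0.01
gripper_force: 30.0
t: 6.75
eef_pos: [0.6484, 0.0698, 0.0686]
ee_rot: [3.14, -0.0, -0.134]
force: [4.2, -8.9, -1.0]
width: 0.0102
gripper_force: 30.0
t: 7.12
eef_pos: [0.6483, 0.0699, 0.0685]
ee_rot: [3.138, 0.001, -0.134]
force: [4.0, -17.4, -1.5]
width: 0.0099
gripper_force: 30.0
```

It hit the end stop after 93 mm of travel: the position held while the force rose. Next I'll unload, open, lift and check.

```bash
python3 -m creep '[[[0,0,0.2,0,0,0,0],[0,0,0.3,0,0,0,0],[3,0,0.3,0,0,0,0],[6,0,0.3,0,0,0,0],[6,0,0.3,0,0,0,0],[6,0,0.3,0,0,0,0],[6,0,0.3,-2,0,0,0],[6,0,0.3,-5,0,0,0],[6,0,0.3,-9,0,0,0],[6,0,0.3,-13,0,0,0],[6,0,-4,-15,0,0,0],[6,0,-10,-15,0,0,0],[6,0,-16,-15,0,0,0],[6,0,-21,-15,0,0,0],[6,0,-23,-15,0,0,0],[6,0,-23,-15,0,0,0]]]'; python3 - <<'E'
from h import *
im,p=snap('top','t3');i2,_=snap('side','s3')
a=cv2.resize(im[130:250,190:370],(720,480),interpolation=cv2.INTER_CUBIC)[:300*2]
b=cv2.resize(i2[110:190,190:280],(450,400),interpolation=cv2.INTER_CUBIC)
a=cv2.resize(im[140:240,195:335],(350*1,250),interpolation=cv2.INTER_CUBIC)
o=np.zeros((400,800,3),np.uint8);o[:,:450]=b;o[:250,450:]=a;cv2.imwrite('pics/z3.png',o)
a0=cv2.imread('pics/top0.png').astype(int)
d=abs(a0-im).sum(2)[205:240,205:320];print('roller diff',(d>90).sum())
E
```

```text
t: 9.12
eef_pos: [0.6788, 0.3022, 0.2177]
ee_rot: [3.141, 0.001, -0.132]
force: [-1.1, -0.2, 0.5]
width: 0.0598
gripper_force: 0.0
roller diff 0
```

View pics/z3.png

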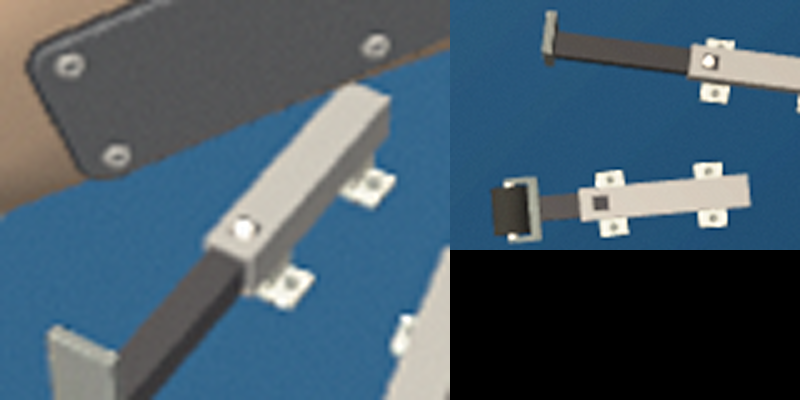

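The button is out: a bright pin fills the roof hole at (244,228) in the side crop and (709,62) in the top crop. The roller arm hasn't moved and the gripper is clear.

```bash
python3 -c "from station import *; print(job_done())"
```

```text
the job is handed in; nothing more can be done
None
```

The plate's arm is pulled fully out with its lock button up through the hole and the gripper clear of it, the roller arm was left where it was, and the job was handed in at about 9 s.

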